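Raise the stall's menu pole and hold it up

TASK

In the wooden tray stands the telescoping menu-board pole, the one whose handle block has a push button on one of its broad sides. Squeeze the handle so that the button goes in and frees the catch, pull it straight up past the first stop to the second stop, fully out, and finish while still gripping it there with the pole upright and its steel foot standing in the tray, so that I can hang the board. Leave everything else where it stands.

Things in the scene. Friction and masses are not known exactly. Their poses are not given: they have to be found in the camera images.
- pole: foot and outer sleeve of the telescoping pole: loose 120 x 120 x 16 mm dark steel plate, about 1.8 kg, on the tray's floor, with a 20 mm aluminium sleeve up to z 108 mm. Origin under the foot's centre, z up, button on the +y side, where a small steel catch bracket stands (y 9 to 33, z 64 to 96 mm). Top of all: 164 mm above the origin when down, 324 mm fully out
- pole_mid (a joint): extension of the middle tube out of the sleeve, 0 (in) to 0.080 m (out), along the pole's z. Friction about 4 N: it comes out second, once the inner rod is at its end (the first stop), at about 6 to 7 N of pull, and ends at the second stop. Pulling on past that lifts the whole stand (about 20 N)
- pole_top (a joint): extension of the inner rod with the handle out of the middle tube, 0 (in) to 0.080 m (out), along the pole's z. Friction under 1 N: it comes out first, at about 2 N of pull, and sinks by its own weight when let go
- pole_button (a joint): the button in the handle: 0 out, 0.006 m fully pressed. Its spring pushes 3 N when out, 6 N at full depth; the catch lets go from about 4 mm on. Unpressed, the catch locks the pole down. A grip of 20 to 30 N across the handle, one finger on the button, the other on the broad side behind it, presses it home and holds for the pull
- pole_grip (a point): centre of the white plastic handle block, 64 (x) x 28 (y, button axis) x 46 mm (z), axes as pole, small hooks at its x ends. With the pole down it is 141 mm above pole's origin, on the pole's axis; it rises 160 mm in all. Block and button together measure 36 mm along y, 30 mm with the button pressed
- pole_button_cap (a point): centre of the outer face of the button: black, 26 mm (x) x 26 mm (z), standing 8 mm out of the handle block's +y broad side; 22 mm from the pole's axis when not pressed
- crate: fixed open wooden tray, 240 (x) x 560 (y) x 55 mm, walls 10 mm; origin under its centre, on the table, z up. Its inner floor is 10 mm above its origin. The pole, the card stand and the cup stack stand in it, in any order, about 165 mm apart
- card_stand: bystander in the tray: short plain card stand, 90 x 90 x 12 mm steel foot, thin 10 mm post, 60 x 14 x 26 mm white clip on top (top at 121 mm); it has no button and does not extend. Origin under its foot's centre, z up
- cups: bystander in the tray: upturned stack of white paper cups, 80 mm across at the bottom, 110 mm high; origin under its centre, z up
- sauce: bystander: squeeze bottle, 56 mm across, 150 mm high, on the table beyond the tray; origin under its centre
- bowl: bystander: steel mixing bowl, 170 mm across, 60 mm high, to the right of the tray; origin under its centre
- tub: bystander: open clear plastic tub, 110 x 160 x 55 mm, to the left of the tray; origin under its centre
- jar: bystander: lidded jar, 72 mm across, 90 mm high, on the table, near right; origin under its centre
Not all that is in view belongs to the job. What is shaped like the pole but yellow is not meant.

How it is judged:
By the outcome, as a careful person would: the job done as asked, in the order asked, and still so for the second after the job is handed in, while the arm keeps its last pose, push and grip.
It also fails if it takes over 35 s, if anything falls off the work surface, if the arm or the gripper's body presses on something with over 40 N, if the wrist force passes 120 N, or if a joint passes its speed limit or range.

ROBOT

A 7-joint arm with a two-finger parallel gripper is mounted at the origin on the work surface. World frame = base frame: x ahead of the robot, y to its left, z up, the work surface at z = 0. Lengths are in mm, angles in rad, forces in N, time in s.
With the tool pointing down it reaches from about 400 to 875 mm from the base axis. Payload 4.4 kg.
Tool frame: the origin (TCP) lies between the finger pads, 19 mm behind the fingertips; this is the grasp point; z points along the fingers, y is the line along which they close (so a half turn about z gives the same grasp; the last joint's range is limited). The gripper opens to 85 mm and grips with 20 to 120 N. Pads are 22 mm wide; open, the fingers measure 114 mm over their backs; the gripper's body (76 mm by 85 mm) begins 54 mm behind the grasp point. The pads swing forward as they close: fully open they stand 13 mm farther back than shut.
Start: joints at [-1.254, 0.628, 0.038, 1.517, -0.027, 0.996, -0.02], TCP at [242.766, 602.978, 250.013] pointing down, gripper open.
Joint ranges: [-3.06, 3.06], [-0.37, 2.12], [-1.25, 1.32], [0.18, 2.47], [-1.1, 4.24], [0.23, 1.98], [-2.94, 2.94]. Speed limits (rad/s): [2.57, 2.57, 3.14, 3.14, 3.14, 3.14, 3.14].

INTERFACE

Orientations are given as [roll, pitch, yaw] about the fixed x, y, z axes, in that order (R = Rz(yaw) Ry(pitch) Rx(roll)).
In Python, from cell import ctrl, get_image, get_calibration gives the robot as it stands.
- The arm moves only by the shell command python3 -m creep 'ROWS'. ROWS is JSON, a list of rows, each an object of numbers: "dx", "dy", "dz": the shift along the world's x, y, z normalised to -1 to 1, where 1 is 0.4 m; "rx", "ry", "rz": the turn, a rotation vector about the world's x, y, z normalised to -1 to 1, where 1 is 2 pi rad; "grip": the closure, from -1 (fully open) to 1 (shut). A call has exactly 5 rows; each row is the pose to reach, as a shift and turn from the pose commanded when the call began, turning the shorter way round; what a row does not reach only later rows make up. A row lasts 1/8 s, in which the tool goes at most 62.5 mm and 10.7 degrees, less where a joint would pass 70% of its speed; a pose out of reach is approached as far as the arm can. A call with a number of a shift or a turn outside -1 to 1 is refused whole. A call with a gripper value outside its range is refused whole. The fingers move at their own pace and stop on an object; the grip force is fixed at half the most. Time passes only in rows, so rows that repeat a pose let the fingers close, or fill a call up. It gives the time, the measured TCP pose, the force, the opening and the grip force at its end, in the units of the state.
- ctrl.read_state(): the state, without advancing time (a new reading comes with each control period).
- get_image(name): name is "side" or "top" or "wrist"; returns the picture (384x512x3 uint8, red, green, blue); there is no depth.
- get_calibration(name): a dict with "mtx" (3x3 intrinsics, pixels), "world_from_camera" (4x4, takes a point from camera to world coordinates). Camera axes: x right, y down, z forward; pixel columns grow to the right and rows downward; lengths in mm; the calibration is good to about 2 mm. A picture is of the moment at which its call begins: read the wrist's pose just before it. get_calibration takes no time and is no camera call; for the wrist camera it gives the pose at the moment of the call.
- ctrl.finish_job(): hands the job in; it is judged then, once.
The state is a dict: "clock": time; "qpos": joint angles; "qd": joint speeds; "tau": joint torques, N m; "eef_pos": TCP position; "tool_rot": TCP orientation; "force": force on the tool from outside, world axes, zero at the start; "torque": the same for the moment, N m; "width": finger opening in mm; "gripper_force": force on a finger pad.
Only numpy, scipy, OpenCV 4.12 (cv2) and the standard library are available. Lean on these libraries where they do the work, as an engineer would, in place of code of your own. Each camera call takes 0.05 s, during which the arm holds its last target. There are 200 camera calls.

## Working session

There is one attempt and no reset: what is moved stays moved. The work goes in short steps, Python scripts to look and compute and a shell command to move; the robot and the scene stay as the last step left them, time stands still between calls to the robot, and variables do not carry over. Pictures are saved under pics/ and viewed, at most 10 in all, crops included, and the job is handed in when it is done.

```bash
mkdir -p pics; ls; python3 - <<'E'
from cell import ctrl,get_image,get_calibration
import cv2
for n in("side","top"):
    cv2.imwrite(f"pics/{n}0.png",get_image(n)[:,:,::-1])
    c=get_calibration(n);print(n,c["mtx"].round(1).tolist(),c["world_from_camera"].round(3).tolist())
s=ctrl.read_state();print({k:s[k] for k in("clock","eef_pos","tool_rot","force","width")})
E
```

```text
pics
side [[497.6, 0.0, 259.6], [0.0, 497.6, 189.7], [0.0, 0.0, 1.0]] [[0.981, -0.149, 0.124, 305.683], [-0.194, -0.761, 0.619, -997.715], [0.002, -0.631, -0.775, 1317.329], [0.0, 0.0, 0.0, 1.0]]
top [[409.5, 0.0, 248.5], [0.0, 409.5, 186.4], [0.0, 0.0, 1.0]] [[-0.012, -0.991, 0.132, 350.812], [-1.0, 0.011, -0.006, -13.033], [0.004, -0.132, -0.991, 1366.496], [0.0, 0.0, 0.0, 1.0]]
{'clock': 0.1, 'eef_pos': array([242.55519941, 602.45164656, 249.17149914]), 'tool_rot': array([-3.13981447e+00,  3.86036882e-05,  2.75878340e+00]), 'force': array([-0.95226522,  1.13525093, -0.36252689]), 'width': 85.35220126969743}
```

View pics/side0.png

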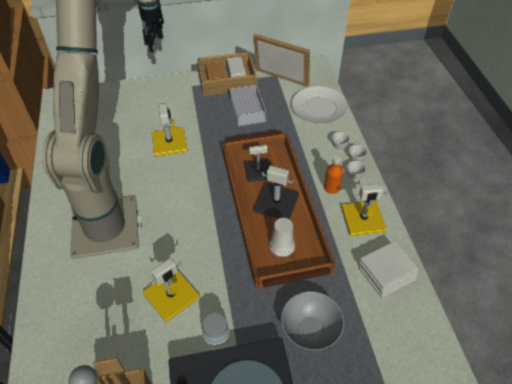

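View pics/top0.png

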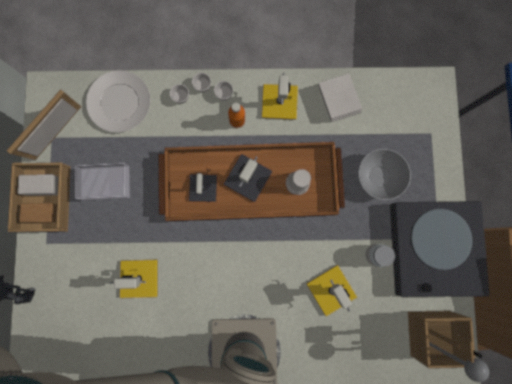

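The pole candidates in the side view are the middle stand in the tray (277,177), the small card stand (258,150), and the yellow stands at (165,112), (166,270) and (371,192). In the top view the two tray stands are at (247,171) and (200,184). The middle one fits: dark 120 mm foot, wide handle, and it is in the tray. I'll check it in a crop.

```bash
python3 - <<'E'
import cv2,numpy as np
a=cv2.imread("pics/side0.png")[140:225,235:320];b=cv2.imread("pics/top0.png")[145:215,185:285]
f=lambda i,w,h:cv2.resize(i,(w,h),interpolation=cv2.INTER_CUBIC)
cv2.imwrite("pics/crop0.png",np.hstack([f(a,380,380),f(b,400,280*1)[:280]if 0 else cv2.copyMakeBorder(f(b,400,280),0,100,0,0,0)]))
E
```

```text
(no output)
```

View pics/crop0.png

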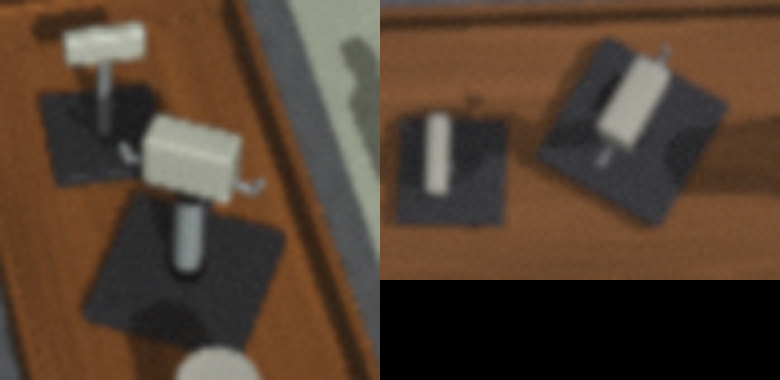

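The middle stand has a big foot, side hooks and a wide handle. Its button is hidden from the side camera, and the dark patch at the handle's upper left in the top view is probably the button. Now I'll measure it.

```bash
cat > h.py <<'E'
import cv2,numpy as np
from cell import ctrl,get_image,get_calibration
def ray(c,p):
    T=c["world_from_camera"];d=T[:3,:3]@np.linalg.inv(c["mtx"])@[p[0],p[1],1];return T[:3,3],d
def plane(c,p,z):
    o,d=ray(c,p);return o+d*(z-o[2])/d[2]
def proj(c,P):
    T=c["world_from_camera"];q=c["mtx"]@(T[:3,:3].T@(np.array(P,float)-T[:3,3]));return q[:2]/q[2]
def biggest(m,near):
    cs,_=cv2.findContours(m.astype(np.uint8),cv2.RETR_EXTERNAL,cv2.CHAIN_APPROX_NONE)
    cs=[k for k in cs if cv2.contourArea(k)>30 and cv2.pointPolygonTest(k,near,True)>-8]
    return max(cs,key=cv2.contourArea)
E
python3 - <<'E'
from h import *
im=cv2.imread("pics/top0.png").astype(int);c=get_calibration("top")
hsv=cv2.cvtColor(im.astype(np.uint8),cv2.COLOR_BGR2HSV)
m=(hsv[...,2]>125)&(hsv[...,1]<70)
k=biggest(m,(247,171));P=np.array([plane(c,p[0],174)[:2] for p in k],np.float32)
r=cv2.minAreaRect(P);print("handle",r,cv2.boxPoints(r).round().tolist())
sat=(hsv[...,1]<90)&(hsv[...,2]<125)|m
sat[:, :217]=0
k=biggest(sat,(240,180));P=np.array([plane(c,p[0],26)[:2] for p in k],np.float32)
r=cv2.minAreaRect(P);print("foot",r,cv2.boundingRect(k))
k=biggest(m,(200,184));print("card",cv2.minAreaRect(np.array([plane(c,p[0],131)[:2] for p in k],np.float32)))
k=biggest(m,(300,182));print("cups",cv2.minEnclosingCircle(np.array([plane(c,p[0],90)[:2] for p in k],np.float32)))
im2=cv2.imread("pics/side0.png");c2=get_calibration("side")
h2=cv2.cvtColor(im2,cv2.COLOR_BGR2HSV);k=biggest((h2[...,2]>125)&(h2[...,1]<70),(277,175))
M=cv2.moments(k);print("side handle centroid",M['m10']/M['m00'],M['m01']/M['m00'],cv2.boundingRect(k))
print(plane(c2,(M['m10']/M['m00'],M['m01']/M['m00']),151))
E
```

```text
handle ((560.0807495117188, -20.770309448242188), (27.05613136291504, 62.971492767333984), 59.51738739013672) [[526.0, -16.0], [580.0, -48.0], [594.0, -25.0], [540.0, 7.0]]
foot ((565.1670532226562, -21.697021484375), (120.2320785522461, 133.77149963378906), 59.68636703491211) (224, 155, 48, 46)
card ((527.3902587890625, 130.3146209716797), (55.462215423583984, 12.20254135131836), 0.21001562476158142)
cups ((538.8198852539062, -188.84471130371094), 35.87867736816406)
side handle centroid 277.5074537865235 174.7751937984496 (267, 166, 24, 19)
[558.85457458 -18.7482536  151.        ]
```

Pole axis is about (560, -20) with pole x at -30.5°, so the fingers need a -8.5° turn to yaw 149.5°. Moving over it, a bit higher.

```bash
python3 -m creep '[{"dx":0.06,"dy":-0.12,"dz":0.03,"grip":-1},{"dx":0.13,"dy":-0.26,"dz":0.06,"grip":-1},{"dx":0.2,"dy":-0.39,"dz":0.1,"grip":-1},{"dx":0.26,"dy":-0.52,"dz":0.1,"rz":-0.01,"grip":-1},{"dx":0.33,"dy":-0.65,"dz":0.1,"rz":-0.0236,"grip":-1}]'
```

```text
$[0]: bad value
```

```bash
python3 -m creep '[{"dx":0.06,"dy":-0.12,"dz":0.03,"rx":0,"ry":0,"rz":0,"grip":-1},{"dx":0.13,"dy":-0.26,"dz":0.06,"rx":0,"ry":0,"rz":0,"grip":-1},{"dx":0.2,"dy":-0.39,"dz":0.1,"rx":0,"ry":0,"rz":0,"grip":-1},{"dx":0.26,"dy":-0.52,"dz":0.1,"rx":0,"ry":0,"rz":-0.01,"grip":-1},{"dx":0.33,"dy":-0.65,"dz":0.1,"rx":0,"ry":0,"rz":-0.0236,"grip":-1}]'
```

```text
clock: 0.72
eef_pos: [375.2, 341.2, 290.1]
tool_rot: [3.141, -0.0, 2.608]
force: [1.6, -0.1, 0.2]
width: 85.7
gripper_force: 0.0
```

```bash
python3 -m creep '[{"dx":0.06,"dy":-0.12,"dz":0,"rx":0,"ry":0,"rz":0,"grip":-1},{"dx":0.13,"dy":-0.26,"dz":0,"rx":0,"ry":0,"rz":0,"grip":-1},{"dx":0.2,"dy":-0.39,"dz":0,"rx":0,"ry":0,"rz":0,"grip":-1},{"dx":0.26,"dy":-0.52,"dz":0,"rx":0,"ry":0,"rz":0,"grip":-1},{"dx":0.33,"dy":-0.65,"dz":0,"rx":0,"ry":0,"rz":0,"grip":-1}]' && python3 -m creep '[{"dx":0.06,"dy":-0.12,"dz":0,"rx":0,"ry":0,"rz":0,"grip":-1},{"dx":0.12,"dy":-0.23,"dz":0,"rx":0,"ry":0,"rz":0,"grip":-1},{"dx":0.132,"dy":-0.25,"dz":0,"rx":0,"ry":0,"rz":0,"grip":-1},{"dx":0.132,"dy":-0.25,"dz":0,"rx":0,"ry":0,"rz":0,"grip":-1},{"dx":0.132,"dy":-0.25,"dz":0,"rx":0,"ry":0,"rz":0,"grip":-1}]' && python3 - <<'E'
from h import *
s=ctrl.read_state();c=get_calibration("wrist");im=get_image("wrist")[:,:,::-1].copy();cv2.imwrite("pics/w1.png",im)
print(s["eef_pos"],s["tool_rot"],proj(c,(560,-20,174)),proj(c,s["eef_pos"]),c["mtx"][0],c["world_from_camera"].round(2).tolist())
E
```

```text
clock: 1.35
eef_pos: [507.0, 81.4, 289.9]
tool_rot: [-3.142, -0.001, 2.611]
force: [-0.6, 0.2, -0.2]
width: 85.3
gripper_force: 0.0
clock: 1.98
eef_pos: [558.9, -15.0, 289.8]
tool_rot: [3.141, -0.002, 2.613]
force: [0.3, 0.0, 0.5]
width: 85.5
gripper_force: 0.0
[558.88495204 -14.99940558 289.78228482] [ 3.14109781e+00 -1.54706541e-03  2.61309431e+00] [250.66483914 196.50167099] [254.52375023 253.65023244] [267.38094241   0.         255.0108653 ] [[0.5, 0.83, 0.23, 500.92], [0.86, -0.49, -0.13, 19.01], [0.0, 0.27, -0.96, 413.84], [0.0, 0.0, 0.0, 1.0]]
```

View pics/w1.png

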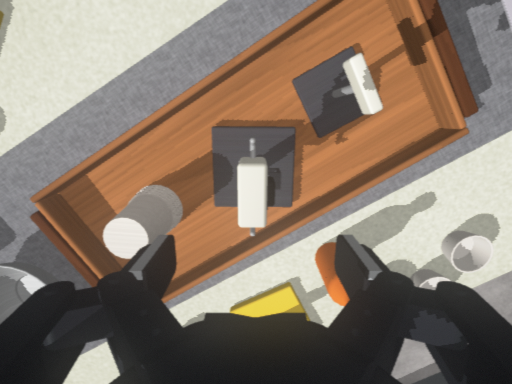

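```bash
python3 - <<'E'
from h import *
im=cv2.imread("pics/w1.png");c=get_calibration("wrist")
cv2.imwrite("pics/crop1.png",cv2.convertScaleAbs(cv2.resize(im[120:240,200:310],(550,600),interpolation=cv2.INTER_CUBIC),alpha=2.2))
h=cv2.cvtColor(im,cv2.COLOR_BGR2HSV);m=(h[...,2]>200)&(h[...,1]<60)
k=biggest(m,(252,190));x,y,w,hh=cv2.boundingRect(k);print(x,y,w,hh)
r=cv2.minAreaRect(k);print(r)
for z,p in((174,(252,0)),):
  pass
P=np.array([plane(c,p[0],174)[:2] for p in k]);R=np.array([[.862,-.507],[.507,.862]]) # rows: pole x,y
L=(P-[560,-20])@R.T;print(L.min(0),L.max(0))
for z in(174,):print("y edges by row",[(v,round(L[[i for i in range(len(k)) if k[i,0,1]==v]][:,1].min(),1),round(L[[i for i in range(len(k)) if k[i,0,1]==v]][:,1].max(),1)) for v in(170,185,200,215)])
E
```

```text
238 165 27 63
((251.0, 196.0), (62.0, 26.0), 90.0)
[-29.64048148 -12.15304569] [30.87749773 12.70431091]
y edges by row [(170, np.float64(-11.5), np.float64(12.2)), (185, np.float64(-11.7), np.float64(12.4)), (200, np.float64(-11.8), np.float64(12.6)), (215, np.float64(-12.0), np.float64(11.8))]
```

View pics/crop1.png

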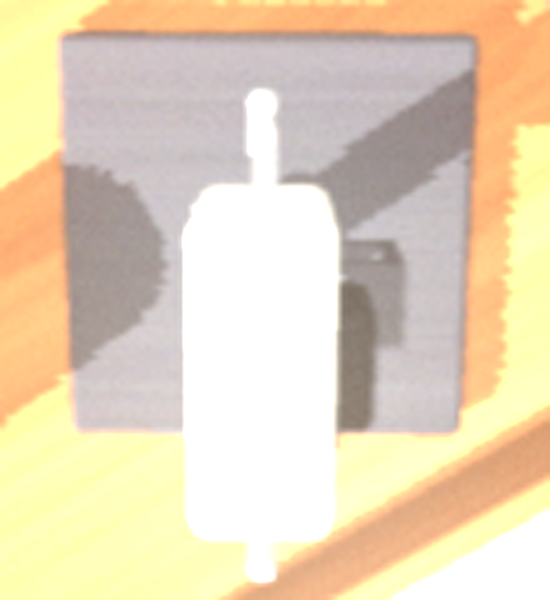

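The crop shows the white block with the black button and catch bracket on the right, which is pole +y. The position agrees within 1 mm. Descending.

```bash
python3 -m creep '[{"dx":0.005,"dy":-0.011,"dz":-0.05,"rx":0,"ry":0,"rz":0,"grip":-1},{"dx":0.005,"dy":-0.011,"dz":-0.12,"rx":0,"ry":0,"rz":0,"grip":-1},{"dx":0.005,"dy":-0.011,"dz":-0.18,"rx":0,"ry":0,"rz":0,"grip":-1},{"dx":0.005,"dy":-0.011,"dz":-0.2,"rx":0,"ry":0,"rz":0,"grip":-1},{"dx":0.005,"dy":-0.011,"dz":-0.2,"rx":0,"ry":0,"rz":0,"grip":-1}]'
```

```text
clock: 2.65
eef_pos: [561.4, -20.6, 210.1]
tool_rot: [-3.142, -0.001, 2.612]
force: [-0.2, 0.2, -0.0]
width: 85.4
gripper_force: 0.0
```

```bash
python3 -m creep '[{"dx":0,"dy":0.003,"dz":-0.04,"rx":0,"ry":0,"rz":0,"grip":-1},{"dx":0,"dy":0.003,"dz":-0.08,"rx":0,"ry":0,"rz":0,"grip":-1},{"dx":0,"dy":0.003,"dz":-0.12,"rx":0,"ry":0,"rz":0,"grip":-1},{"dx":0,"dy":0.003,"dz":-0.147,"rx":0,"ry":0,"rz":0,"grip":-1},{"dx":0,"dy":0.003,"dz":-0.147,"rx":0,"ry":0,"rz":0,"grip":-1}]'
```

```text
clock: 3.28
eef_pos: [560.9, -20.3, 150.0]
tool_rot: [-3.14, -0.002, 2.61]
force: [-0.7, -0.5, -0.2]
width: 85.3
gripper_force: 0.0
```

```bash
python3 -m creep '[{"dx":0,"dy":0,"dz":0,"rx":0,"ry":0,"rz":0,"grip":-0.4},{"dx":0,"dy":0,"dz":0,"rx":0,"ry":0,"rz":0,"grip":0},{"dx":0,"dy":0,"dz":0,"rx":0,"ry":0,"rz":0,"grip":0.2},{"dx":0,"dy":0,"dz":0,"rx":0,"ry":0,"rz":0,"grip":0.35},{"dx":0,"dy":0,"dz":0,"rx":0,"ry":0,"rz":0,"grip":0.4}]'
```

```text
clock: 3.9
eef_pos: [562.7, -19.4, 152.5]
tool_rot: [3.139, 0.002, 2.61]
force: [-0.2, 2.0, 6.6]
width: 28.4
gripper_force: 59.1
```

```bash
python3 -m creep '[{"dx":0,"dy":0,"dz":0,"rx":0,"ry":0,"rz":0,"grip":0.4},{"dx":0,"dy":0,"dz":0.03,"rx":0,"ry":0,"rz":0,"grip":0.4},{"dx":0,"dy":0,"dz":0.06,"rx":0,"ry":0,"rz":0,"grip":0.4},{"dx":0,"dy":0,"dz":0.09,"rx":0,"ry":0,"rz":0,"grip":0.4},{"dx":0,"dy":0,"dz":0.12,"rx":0,"ry":0,"rz":0,"grip":0.4}]'; python3 - <<'E'
from h import *
im=get_image("side")[:,:,::-1];cv2.imwrite("pics/s2.png",cv2.resize(im[110:240,210:345],(540,520),interpolation=cv2.INTER_CUBIC))
s=ctrl.read_state();print(s["eef_pos"],s["force"],s["width"])
E
```

```text
clock: 4.53
eef_pos: [562.5, -19.5, 200.5]
tool_rot: [3.14, 0.001, 2.611]
force: [3.9, 3.8, -2.1]
width: 28.4
gripper_force: 60.7
[562.65626327 -19.52116797 201.75722105] [1.9814435  4.68559955 0.13854597] 28.156588957153712
```

View pics/s2.png

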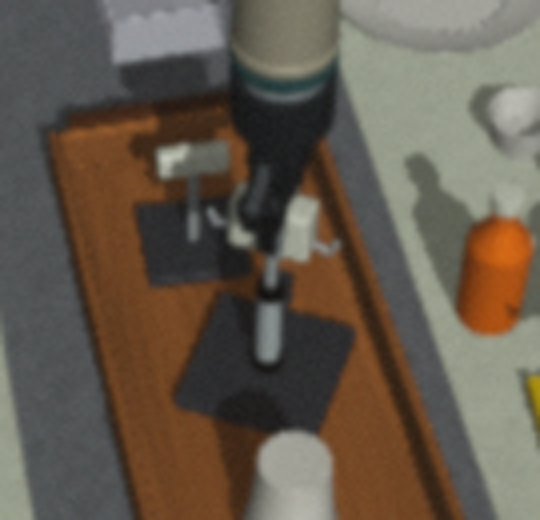

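The handle is rising, the inner rod is out, and the foot is flat in the tray. I'll carry on, easing the side load by about 1 mm.

```bash
python3 -m creep '[{"dx":0.003,"dy":0.004,"dz":0.03,"rx":0,"ry":0,"rz":0,"grip":0.4},{"dx":0.003,"dy":0.004,"dz":0.06,"rx":0,"ry":0,"rz":0,"grip":0.4},{"dx":0.003,"dy":0.004,"dz":0.09,"rx":0,"ry":0,"rz":0,"grip":0.4},{"dx":0.003,"dy":0.004,"dz":0.12,"rx":0,"ry":0,"rz":0,"grip":0.4},{"dx":0.003,"dy":0.004,"dz":0.15,"rx":0,"ry":0,"rz":0,"grip":0.4}]'; python3 -m creep '[{"dx":0,"dy":0,"dz":0.02,"rx":0,"ry":0,"rz":0,"grip":0.4},{"dx":0,"dy":0,"dz":0.04,"rx":0,"ry":0,"rz":0,"grip":0.4},{"dx":0,"dy":0,"dz":0.06,"rx":0,"ry":0,"rz":0,"grip":0.4},{"dx":0,"dy":0,"dz":0.075,"rx":0,"ry":0,"rz":0,"grip":0.4},{"dx":0,"dy":0,"dz":0.075,"rx":0,"ry":0,"rz":0,"grip":0.4}]'
```

```text
clock: 5.2
eef_pos: [562.6, -18.9, 259.6]
tool_rot: [-3.141, -0.0, 2.61]
force: [4.1, 0.6, -6.1]
width: 28.3
gripper_force: 60.9
clock: 5.82
eef_pos: [562.8, -18.9, 290.0]
tool_rot: [3.142, 0.0, 2.61]
force: [2.3, 0.2, -1.0]
width: 28.6
gripper_force: 61.5
```

```bash
python3 -m creep '[{"dx":0.002,"dy":0,"dz":0.008,"rx":0,"ry":0,"rz":0,"grip":0.4},{"dx":0.002,"dy":0,"dz":0.016,"rx":0,"ry":0,"rz":0,"grip":0.4},{"dx":0.002,"dy":0,"dz":0.024,"rx":0,"ry":0,"rz":0,"grip":0.4},{"dx":0.002,"dy":0,"dz":0.032,"rx":0,"ry":0,"rz":0,"grip":0.4},{"dx":0.002,"dy":0,"dz":0.04,"rx":0,"ry":0,"rz":0,"grip":0.4}]'; python3 -m creep '[{"dx":0,"dy":0,"dz":0.002,"rx":0,"ry":0,"rz":0,"grip":0.4},{"dx":0,"dy":0,"dz":0.004,"rx":0,"ry":0,"rz":0,"grip":0.4},{"dx":0,"dy":0,"dz":0.006,"rx":0,"ry":0,"rz":0,"grip":0.4},{"dx":0,"dy":0,"dz":0.008,"rx":0,"ry":0,"rz":0,"grip":0.4},{"dx":0,"dy":0,"dz":0.01,"rx":0,"ry":0,"rz":0,"grip":0.4}]'
```

```text
clock: 6.45
eef_pos: [563.2, -18.6, 305.2]
tool_rot: [-3.141, -0.001, 2.61]
force: [0.8, 0.6, -6.4]
width: 28.1
gripper_force: 59.7
clock: 7.08
eef_pos: [563.3, -18.6, 309.1]
tool_rot: [-3.141, -0.001, 2.611]
force: [0.3, 1.0, -6.2]
width: 28.0
gripper_force: 59.4
```

```bash
python3 -m creep '[{"dx":0,"dy":0,"dz":0.002,"rx":0,"ry":0,"rz":0,"grip":0.4},{"dx":0,"dy":0,"dz":0.003,"rx":0,"ry":0,"rz":0,"grip":0.4},{"dx":0,"dy":0,"dz":0.004,"rx":0,"ry":0,"rz":0,"grip":0.4},{"dx":0,"dy":0,"dz":0.005,"rx":0,"ry":0,"rz":0,"grip":0.4},{"dx":0,"dy":0,"dz":0.005,"rx":0,"ry":0,"rz":0,"grip":0.4}]'
```

```text
clock: 7.7
eef_pos: [563.4, -18.6, 311.2]
tool_rot: [-3.142, -0.0, 2.611]
force: [-0.6, 0.4, -5.4]
width: 28.1
gripper_force: 59.6
```

```bash
python3 -m creep '[{"dx":0,"dy":0,"dz":0.001,"rx":0,"ry":0,"rz":0,"grip":0.4},{"dx":0,"dy":0,"dz":0.002,"rx":0,"ry":0,"rz":0,"grip":0.4},{"dx":0,"dy":0,"dz":0.003,"rx":0,"ry":0,"rz":0,"grip":0.4},{"dx":0,"dy":0,"dz":0.004,"rx":0,"ry":0,"rz":0,"grip":0.4},{"dx":0,"dy":0,"dz":0.004,"rx":0,"ry":0,"rz":0,"grip":0.4}]'
```

```text
clock: 8.32
eef_pos: [563.5, -18.6, 312.9]
tool_rot: [-3.142, -0.0, 2.611]
force: [-0.5, 1.5, -5.6]
width: 28.4
gripper_force: 59.6
```

```bash
python3 -m creep '[{"dx":0,"dy":0,"dz":0.001,"rx":0,"ry":0,"rz":0,"grip":0.4},{"dx":0,"dy":0,"dz":0.002,"rx":0,"ry":0,"rz":0,"grip":0.4},{"dx":0,"dy":0,"dz":0.003,"rx":0,"ry":0,"rz":0,"grip":0.4},{"dx":0,"dy":0,"dz":0.004,"rx":0,"ry":0,"rz":0,"grip":0.4},{"dx":0,"dy":0,"dz":0.004,"rx":0,"ry":0,"rz":0,"grip":0.4}]'
```

```text
clock: 8.95
eef_pos: [562.8, -18.8, 313.6]
tool_rot: [-3.14, -0.002, 2.611]
force: [1.2, 1.3, -16.6]
width: 28.4
gripper_force: 60.1
```

The jump to 16.6 N at 160 mm of travel means the second stop. I'll ease off 0.6 mm so the foot stands firmly, then check.

```bash
python3 -m creep '[{"dx":0,"dy":0,"dz":-0.0015,"rx":0,"ry":0,"rz":0,"grip":0.4},{"dx":0,"dy":0,"dz":-0.0015,"rx":0,"ry":0,"rz":0,"grip":0.4},{"dx":0,"dy":0,"dz":-0.0015,"rx":0,"ry":0,"rz":0,"grip":0.4},{"dx":0,"dy":0,"dz":-0.0015,"rx":0,"ry":0,"rz":0,"grip":0.4},{"dx":0,"dy":0,"dz":-0.0015,"rx":0,"ry":0,"rz":0,"grip":0.4}]'; python3 - <<'E'
from h import *
a=get_image("side")[60:240,190:345,::-1];b=get_image("wrist")[:,:,::-1]
cv2.imwrite("pics/s3.png",np.hstack([cv2.resize(a,(331,384),interpolation=cv2.INTER_CUBIC),b[:, 30:490]]))
s=ctrl.read_state();print(s["eef_pos"],s["force"],s["width"])
E
```

```text
clock: 9.57
eef_pos: [563.3, -18.7, 313.7]
tool_rot: [-3.141, -0.001, 2.61]
force: [-0.4, 0.9, -14.4]
width: 28.0
gripper_force: 60.0
[563.30883375 -18.70156354 313.6746644 ] [  0.48692116   1.61180644 -15.29296265] 28.264481769235605
```

View pics/s3.png

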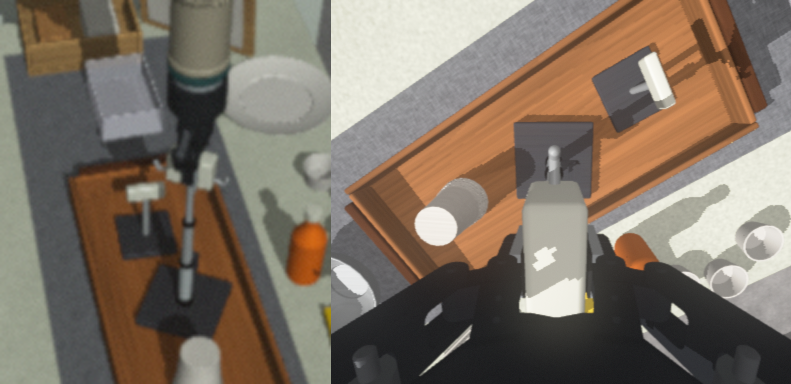

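Both stages are out, the pole is upright with its foot flat, and the bystanders haven't moved. I'll ease a touch more for margin.

```bash
python3 -m creep '[{"dx":0,"dy":0,"dz":-0.001,"rx":0,"ry":0,"rz":0,"grip":0.4},{"dx":0,"dy":0,"dz":-0.001,"rx":0,"ry":0,"rz":0,"grip":0.4},{"dx":0,"dy":0,"dz":-0.001,"rx":0,"ry":0,"rz":0,"grip":0.4},{"dx":0,"dy":0,"dz":-0.001,"rx":0,"ry":0,"rz":0,"grip":0.4},{"dx":0,"dy":0,"dz":-0.001,"rx":0,"ry":0,"rz":0,"grip":0.4}]'
```

```text
clock: 10.3
eef_pos: [563.5, -18.8, 313.7]
tool_rot: [-3.142, 0.0, 2.61]
force: [-2.0, 0.5, -10.6]
width: 28.2
gripper_force: 60.5
```

Still at the stop with 10.6 N of pull, below the 20 N that would lift the stand. Handing in.

```bash
python3 -c "
from cell import ctrl
print(ctrl.finish_job())"
```

```text
the job is handed in; nothing more can be done
None
```

The pole is fully out at its second stop and still gripped with the button pressed, upright with its foot standing in the tray; nothing else was moved, and the job was handed in at about 10 s.

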